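# Test a return spring against the gauge post and sort it

### The arm

A 7-joint arm with a two-finger parallel gripper is mounted at the origin on the work surface. World frame = base frame: x ahead of the robot, y to its left, z up, the work surface at z = 0. Lengths are in m, angles in rad, forces in N, time in s.
With the tool pointing down it reaches from about 0.4 to 0.85 m from the base axis. Payload 10.4 kg.
Tool frame: the origin (TCP) lies on the centre line of the jaws, within the pads' length; the fingertips stand 11 mm ahead of it and the grasp point (between the pads) lies 8 mm behind it (tip_reach is the distance from the TCP to the fingertips, in m); z points along the fingers, y is the line along which they close (so a half turn about z gives the same grasp; the last joint's range is limited). The gripper opens to 85 mm and grips with 20 to 120 N. Pads are 22 mm wide; open, the fingers measure 114 mm over their backs; the gripper's body (76 mm by 85 mm) begins 54 mm behind the grasp point. The pads swing forward as they close: fully open they stand 13 mm farther back than shut.
Start: joints at [1.304, 0.332, -0.065, 1.46, 0.022, 1.35, -0.088], TCP at [0.151, -0.607, 0.242] pointing down, gripper open.
Joint ranges: [-2.6, 2.6], [-0.5, 2.12], [-1.47, 1.34], [0.16, 2.42], [-1.27, 4.41], [0.06, 2.06], [-2.6, 2.6]. Speed limits (rad/s): [2.22, 2.22, 2.79, 2.79, 3.14, 3.14, 3.14].

### API

Orientations are given as a unit quaternion [x, y, z, w].
In Python, from workcell import get_obs, camera, hand_in, tip_reach gives the robot as it stands. The module is installed in compiled form; this text tells all that it offers.
- The arm moves only by the tool move_arm, never from a script. Its argument "plan" is a list of rows, each an object with "delta_pos": the shift along the tool's x, y, z in fractions of the full range, 1 being 1 m, a list of three; "turn": the turn, a rotation vector about the tool's x, y, z in fractions of the full range, 1 being pi/2 rad, a list of three; "fingers": the closure, from 0 (fully open) to 1 (shut). A call has 1 to 12 rows; each row is the pose to reach, as a shift and turn from the pose commanded when the call began, along the tool's axes at that moment; what a row does not reach only later rows make up. A row lasts 1/8 s, in which the tool goes at most 62.5 mm and 10.7 degrees, less where a joint would pass 70% of its speed; a pose out of reach is approached as far as the arm can. A shift or turn number past 1, either way, is cut back to 1. A call with a gripper value outside its range is refused whole. The fingers move at their own pace and stop on an object; "force" is the grip in N (left out, the last holds). Time passes only in rows, so rows that repeat a pose let the fingers close. It gives the time, the measured TCP pose, the force, the opening and the grip force at its end, in the units of the state.
- get_obs(): the state, without advancing time (a new reading comes with each control period).
- camera(name): name is "scene" or "side" or "wrist"; returns a dict with "color" (480x640x3 uint8, red, green, blue), "range_z" (480x640 float32, m along the optical axis (not along the pixel's ray), 0 where there is no reading), "fx", "fy", "cx", "cy" (pixels), "k1" (the pictures are not rectified: a ray, as slopes to the right and down, at radius r is drawn at 1 + k1 r^2 times it, then the intrinsics apply), "R" (3x3) and "t" (3): a world point X has camera coordinates R X + t; the wrist camera has in their place "tool_from_camera" (4x4, takes a point from camera to tool coordinates, whose origin is the TCP and whose axes are the flange's). Camera axes: x right, y down, z forward; pixel columns grow to the right and rows downward; lengths in m; the calibration is good to about 2 mm. A picture is of the moment at which its call begins: read the wrist's pose just before it.
- hand_in(): hands the job in; it is judged then, once.
The state is a dict: "clock": time; "joint_pos": joint angles; "joint_velocities": joint speeds; "tau": joint torques, N m; "position": TCP position; "ee_rot": TCP orientation; "ft_force": force on the tool from outside, world axes, zero at the start; "torque": the same for the moment, N m; "grip_width": opening from 0.0 (shut) to 1.0 (fully open); "grasp_force": force on a finger pad.
Only numpy, scipy, OpenCV 4.12 (cv2) and the standard library are available. Lean on these libraries where they do the work, as an engineer would, in place of code of your own. Each camera call takes 0.05 s, during which the arm holds its last target. There are 200 camera calls.

### The job

Set the capped return spring over the guide pin of the tester plate, then press its cap straight down with 12 newtons and keep that load steady for a second, never loading the spring with more than 18 newtons. If the loaded cap's top sinks below the top of the gauge post on the tester plate, the spring is soft, so stand it upright in the round tin; if it stays above, the spring is good, so stand it upright in the rectangular tray. Leave the other things on the bench where they are.

Things in the scene. Friction and masses are not known exactly. Their poses are not given: they have to be found in the camera images.
- spring: the return spring to test: steel coils 24 mm across, standing upright, 56 mm long when free, with a solid flat steel cap (28 mm across, the top 10 mm; grip it here) and an open foot ring (27 mm across, 20 mm bore). It shortens only along its axis; about 80 g, stiffness not known. Origin: centre of its underside, z up to the cap
- spring_cap (a joint): how far the spring is shortened from its free length, m; 0 free, 0.030 with the coils closed up
- cap_top (a point): centre of the flat top of the spring's cap (moves down with it)
- tester: tester plate, fixed: aluminium, 100 mm (x) x 180 mm (y), top 12 mm above the bench, with a grey readout box 34 mm high at its +x side (x 62 to 108 mm). A guide pin, 14 mm thick, 16 mm above the plate, tapered tip, rises at y = -35 mm; a gauge post stands at y = +45 mm. Origin: centre of its underside
- tester_seat (a point): foot of the guide pin, on the plate's top: the middle of the spring's foot belongs here
- tester_gauge_hole (a point): where the gauge post now in use stands on the tester plate, at the plate's top
- gauge_tall: steel gauge post with a flat round head 20 mm across, its top 58 mm above the bench (46 mm above the plate), fixed. It stands either on the tester plate (then it is the reference) or in the spare stand (then it does not count). Origin on the bench, on its axis
- gauge_short: the other gauge post, same shape, its top 44 mm above the bench (32 mm above the plate), fixed; whichever of the two stands on the tester plate is the reference. Origin on the bench, on its axis
- gauge_tall_top (a point): centre of the head's top of the tall gauge post
- gauge_short_top (a point): centre of the head's top of the short gauge post
- gauge_stand: small plywood stand, 50 x 50 x 12 mm, holding the gauge post that is not in use. Origin: centre of its underside
- tray: rectangular white plastic tray for good springs, open on top, fixed, 110 mm (x) x 150 mm (y), 28 mm high, walls and floor 4 mm. Origin: centre of its underside
- tin: round shallow steel tin for soft springs, open on top, fixed, 104 mm across, 28 mm high, wall 3 mm, floor 4 mm. Origin: centre of its underside
- pliers: bystander, loose: long-nosed pliers with red grips, lying, about 180 mm long; leave it alone
- screwdriver: bystander, loose: screwdriver lying on the bench; leave it alone
- battery_box: bystander, loose: small cardboard box, 45 x 28 x 20 mm; leave it alone
- jar_lid: bystander, loose: green lid, 68 mm across, 12 mm high; leave it alone
- tub: bystander, loose: white plastic tub, 52 mm across, 60 mm high; leave it alone
- handset: bystander, loose: red hand-held radio lying on its back, 130 x 60 x 34 mm with a stub aerial; leave it alone
- bush: bystander, loose: brass bush (plain ring), 30 mm across, 26 mm high; leave it alone
Mind the look-alikes: they are no part of the job. What is shaped like the spring but blue or green is not meant.

How it is judged:
By the outcome, as a careful person would: the job done as asked, in the order asked, and still so for the second after the job is handed in, with the robot touching nothing.
It also fails if it takes over 62 s, if anything falls off the work surface, if the arm or the gripper's body presses on something with over 40 N, if the wrist force passes 120 N, or if a joint passes its speed limit or range.

## Working session

There is one attempt and no reset: what is moved stays moved. The work goes in short steps, Python scripts to look and compute and a tool call to move; the robot and the scene stay as the last step left them, time stands still between calls to the robot, and variables do not carry over. Pictures are saved under pics/ and viewed, at most 10 in all, crops included, and the job is handed in when it is done.

Besides the shell and the picture viewer there is one more tool, called after ">>>" as name(argument=value, ...) on one line, values as JSON. move_arm: Moves the arm, as the interface text tells. Its arguments: {"type":"object","properties":{"plan":{"type":"array","items":{"type":"object","properties":{"delta_pos":{"type":"array","items":{"type":"number"}},"turn":{"type":"array","items":{"type":"number"}},"fingers":{"type":"number"}}}},"force":{"type":"number"}},"required":["plan"]}

```bash
mkdir -p pics
cat > h.py <<'E'
import numpy as np, cv2
from workcell import get_obs, camera, hand_in, tip_reach
from scipy.spatial.transform import Rotation as Rn
def ext(c,o=None):
    if 'R' in c: return np.array(c['R']),np.array(c['t'])
    T=np.eye(4);T[:3,:3]=Rn.from_quat(o['ee_rot']).as_matrix();T[:3,3]=o['position']
    M=np.linalg.inv(T@np.array(c['tool_from_camera']));return M[:3,:3],M[:3,3]
def ray(c,u,v,o=None):
    R,t=ext(c,o);xd=np.array([(u-c['cx'])/c['fx'],(v-c['cy'])/c['fy']]);x=xd.copy()
    for _ in range(20): x=xd/(1+c['k1']*(x@x))
    return -R.T@t, R.T@np.array([x[0],x[1],1])
def onz(c,u,v,z,o=None):
    p,d=ray(c,u,v,o);return p+d*(z-p[2])/d[2]
def pt(c,u,v,o=None):
    p,d=ray(c,u,v,o);return p+d*c['range_z'][int(v),int(u)]
def proj(c,X,o=None):
    R,t=ext(c,o);q=R@np.array(X)+t;x=q[:2]/q[2];x=x*(1+c['k1']*(x@x));return c['fx']*x[0]+c['cx'],c['fy']*x[1]+c['cy']
def save(c,n): cv2.imwrite('pics/'+n,c['color'][:,:,::-1])
E
python3 - <<'E'
from h import *
import pickle
for n in ['scene','side']:
    c=camera(n);save(c,n+'.png');pickle.dump(c,open(n+'.pkl','wb'))
    R,t=ext(c);print(n,-R.T@t)
o=get_obs();print(o,tip_reach)
E
```

```text
scene [0.87994174 0.53094873 0.73045563]
side [0.01767754 0.81451696 0.85391534]
{'clock': 0.1, 'joint_pos': array([ 1.30439085,  0.33281081, -0.06472438,  1.46087137,  0.02157006,
        1.3498982 , -0.08848222]), 'joint_velocities': array([-4.44209900e-04, -2.72668837e-03,  1.82994708e-04, -4.40326824e-03,
        2.12170307e-03, -5.52091110e-05,  3.81652609e-04]), 'tau': array([ 1.28230338e-03, -6.26747203e+01,  4.93925647e-02, -3.92434001e+01,
        1.63773500e-02,  6.93977578e-03,  1.12602002e-04]), 'position': array([ 0.15081454, -0.60619172,  0.2415875 ]), 'ee_rot': array([ 9.92575581e-01,  1.21627704e-01, -8.95044615e-05, -6.40730255e-04]), 'ft_force': array([ 0.3650205 ,  0.32349918, -0.13448359]), 'torque': array([ 0.02784319, -0.00948937,  0.03792108]), 'grasp_force': 0.0, 'grip_width': 1.0034838250020082} 0.011
```

View pics/scene.png

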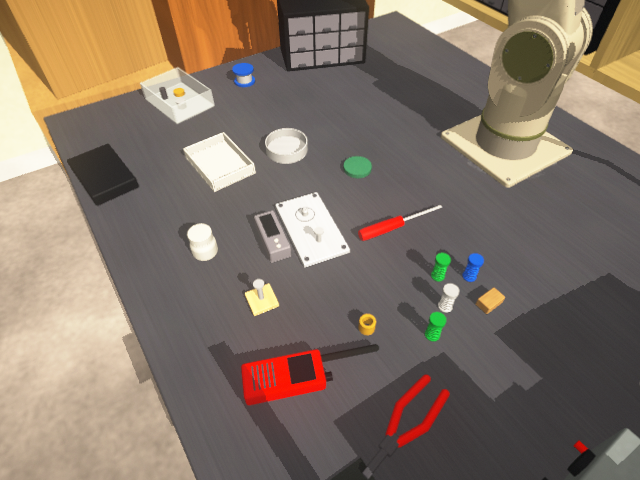

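View pics/side.png

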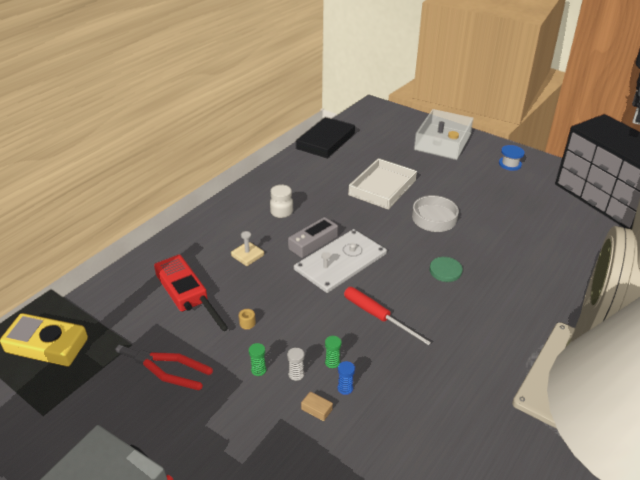

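Spring candidates in the scene image are the green (442,266), the green (436,326), the blue (474,267) and the bare steel/white one (449,297). The steel one (side image 296,364) fits the description. I'll confirm it in a crop together with the tester.

Run:
```python
from h import *
import pickle
S=pickle.load(open('scene.pkl','rb'));D=pickle.load(open('side.pkl','rb'))
def crop(c,u,v,w,h,W,H): return cv2.resize(c['color'][v:v+h,u:u+w,::-1],(W,H),interpolation=cv2.INTER_CUBIC)
a=np.hstack([crop(S,400,240,100,75,400,300),crop(D,250,330,100,75,400,300)])
b=np.hstack([crop(S,240,185,120,90,400,300),crop(D,285,215,120,90,400,300)])
cv2.imwrite('pics/crop1.png',np.vstack([a,b]))
for c,n,L in[(S,'scene',[(449,290),(319,232),(305,211),(258,283),(335,250),(288,148),(219,165)]),(D,'side',[(296,352),(325,253),(352,246),(246,236),(310,270),(435,215),(383,185)])]:
    for u,v in L: print(n,u,v,pt(c,u,v).round(4))
```

```text
scene 449 290 [0.4526 0.272  0.054 ]
scene 319 232 [0.568  0.0246 0.0429]
scene 305 211 [ 0.5543 -0.0529  0.0271]
scene 258 283 [0.7298 0.0776 0.0573]
scene 335 250 [0.5524 0.0595 0.0115]
scene 288 148 [ 0.4666 -0.281   0.0032]
scene 219 165 [ 0.6372 -0.3172  0.0011]
side 296 352 [0.4493 0.2707 0.056 ]
side 325 253 [0.5703 0.0157 0.0424]
side 352 246 [ 0.5496 -0.0543  0.0251]
side 246 236 [0.7212 0.0854 0.0599]
side 310 270 [0.5867 0.045  0.0084]
side 435 215 [ 0.4698 -0.2863  0.005 ]
side 383 185 [ 0.6347 -0.3244  0.0021]
```

View pics/crop1.png

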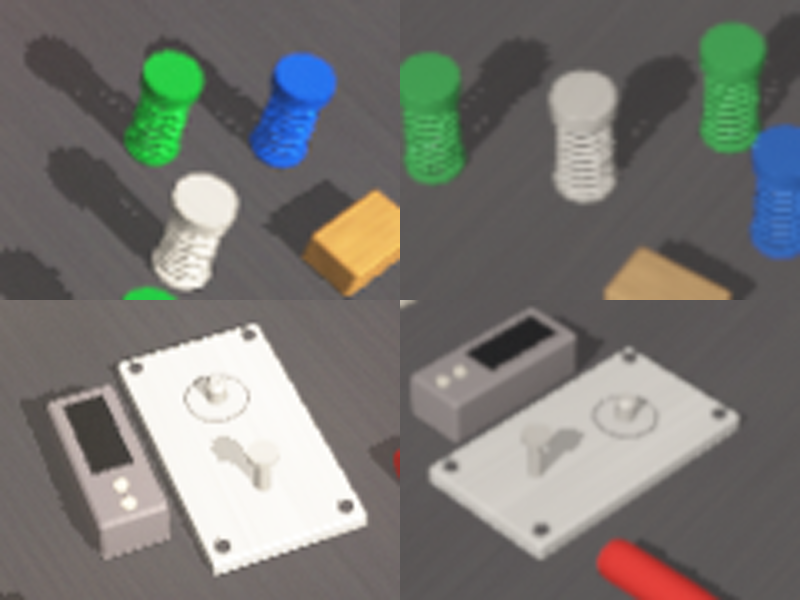

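The crop confirms it: the steel spring is at scene (449,290) / side (296,352), with the green and blue ones around it. The tester's post top reads z≈0.043, so the short gauge is the reference. The pin is inside the ring at scene (305,211). Next I'll measure the positions.

Run:
```python
from h import *
import pickle
C={'S':pickle.load(open('scene.pkl','rb')),'D':pickle.load(open('side.pkl','rb'))}
def pts(c,box):
    u0,v0,u1,v1=box;P=[]
    for v in range(v0,v1):
        for u in range(u0,u1):
            if c['range_z'][v,u]>0:P.append(np.r_[pt(c,u,v),u,v])
    return np.array(P)
def top(n,box,z,tol=.005,xy=None,rad=.02):
    P=pts(C[n],box);m=abs(P[:,2]-z)<tol
    if xy is not None:m&=np.hypot(*(P[:,:2]-xy).T)<rad
    q=P[m]
    # px centroid of the mask -> cast to plane z
    X=onz(C[n],q[:,3].mean(),q[:,4].mean(),z);(cx,cy),r=cv2.minEnclosingCircle(q[:,:2].astype(np.float32))
    return X[:2].round(4),(round(cx,4),round(cy,4),round(r,4)),q[:,2].mean().round(4),len(q)
for n,b in [('S',(435,278,465,305)),('D',(282,342,308,366))]: print('spring',n,top(n,b,.056))
for n,b in [('S',(426,308,450,335)),('D',(244,340,270,365))]: print('greenA',n,top(n,b,.056))
for n,b in [('S',(430,248,455,272)),('D',(322,332,345,355))]: print('greenB',n,top(n,b,.056))
for n,b in [('S',(462,250,488,275)),('D',(334,360,358,380))]: print('blue',n,top(n,b,.056))
for n,b in [('S',(475,285,506,312)),('D',(300,390,335,420))]: print('box',n,top(n,b,.020))
for n,b in [('S',(296,202,314,220)),('D',(342,238,360,254))]: print('pin',n,top(n,b,.027,.004))
for n,b in [('S',(309,225,328,242)),('D',(316,246,334,262))]: print('gauge',n,top(n,b,.044,.004))
for n,b in [('S',(260,125,310,168)),('D',(410,192,462,234))]: print('tin rim',n,top(n,b,.028,.003))
for n,b in [('S',(180,130,260,192)),('D',(345,155,420,210))]: print('tray rim',n,top(n,b,.028,.003))
for n,b in [('S',(270,185,355,270)),('D',(290,225,390,292))]:
    P=pts(C[n],b);q=P[abs(P[:,2]-.012)<.003];print('plate',n,cv2.minAreaRect(q[:,:2].astype(np.float32)))
for n,b in [('S',(180,130,260,192)),('D',(345,155,420,210))]:
    P=pts(C[n],b);q=P[abs(P[:,2]-.028)<.004];print('tray',n,cv2.minAreaRect(q[:,:2].astype(np.float32)))
```

```text
spring S (array([0.4528, 0.2746]), (0.4508, 0.2732, 0.0151), np.float64(0.0552), 177)
spring D (array([0.4474, 0.2753]), (0.4483, 0.2736, 0.015), np.float64(0.0554), 172)
greenA S (array([0.5114, 0.3055]), (0.5106, 0.3055, 0.0145), np.float64(0.0558), 205)
greenA D (array([0.5059, 0.3063]), (0.507, 0.3055, 0.0162), np.float64(0.0555), 189)
greenB S (array([0.4172, 0.2154]), (0.4149, 0.2152, 0.0157), np.float64(0.0554), 154)
greenB D (array([0.4126, 0.2159]), (0.413, 0.2148, 0.0148), np.float64(0.0562), 176)
blue S (array([0.3663, 0.2497]), (0.3653, 0.2481, 0.0152), np.float64(0.0556), 167)
blue D (array([0.3617, 0.2503]), (0.3615, 0.248, 0.0158), np.float64(0.0557), 199)
box S (array([0.3794, 0.3144]), (0.3783, 0.3139, 0.0247), np.float64(0.0197), 342)
box D (array([0.3739, 0.3148]), (0.375, 0.3139, 0.0259), np.float64(0.02), 407)
pin S (array([ 0.5548, -0.055 ]), (0.5537, -0.0578, 0.0078), np.float64(0.0263), 29)
pin D (array([ 0.5493, -0.0541]), (0.5507, -0.0559, 0.0082), np.float64(0.0259), 24)
gauge S (array([0.5683, 0.0224]), (0.567, 0.0217, 0.0107), np.float64(0.0435), 70)
gaug
[... 195 characters left out ...]
 -0.2801]), (0.4677, -0.2788, 0.056), np.float64(0.0273), 185)
tray rim S (array([ 0.6368, -0.3144]), (0.6339, -0.3169, 0.094), np.float64(0.0273), 316)
tray rim D (array([ 0.6234, -0.3062]), (0.5988, -0.3185, 0.1139), np.float64(0.0274), 270)
plate S ((0.5871254801750183, -0.028103917837142944), (0.18294674158096313, 0.15623627603054047), 79.2470932006836)
plate D ((0.5800303220748901, -0.02573280781507492), (0.1827419549226761, 0.15100063383579254), 79.0162582397461)
tray S ((0.6346945762634277, -0.3184710144996643), (0.11035413295030594, 0.1569010317325592), 2.635420322418213)
tray D ((0.6036333441734314, -0.3195432424545288), (0.17467637360095978, 0.16022799909114838), 6.061859607696533)
```

The rows are not in the units I measure in: turns go in shares of pi/2 rad. I convert before sending: -0.54 rad / 1.5708 = -0.3438.

>>> move_arm(plan=[{"delta_pos": [0.424,-0.261,0],"turn": [0,0,-0.0637],"fingers": 0},{"delta_pos": [0.424,-0.261,0],"turn": [0,0,-0.1273],"fingers": 0},{"delta_pos": [0.424,-0.261,0],"turn": [0,0,-0.191],"fingers": 0},{"delta_pos": [0.424,-0.261,0],"turn": [0,0,-0.2546],"fingers": 0},{"delta_pos": [0.424,-0.261,0],"turn": [0,0,-0.3438],"fingers": 0},{"delta_pos": [0.424,-0.261,0],"turn": [0,0,-0.3438],"fingers": 0},{"delta_pos": [0.424,-0.261,0],"turn": [0,0,-0.3438],"fingers": 0},{"delta_pos": [0.424,-0.261,0],"turn": [0,0,-0.3438],"fingers": 0},{"delta_pos": [0.503,-0.782,0.03],"turn": [0,0,-0.3438],"fingers": 0},{"delta_pos": [0.503,-0.782,0.03],"turn": [0,0,-0.3438],"fingers": 0},{"delta_pos": [0.503,-0.782,0.03],"turn": [0,0,-0.3438],"fingers": 0},{"delta_pos": [0.503,-0.782,0.03],"turn": [0,0,-0.3438],"fingers": 0}], force=60)

```text
clock: 1.6
position: [0.4754, -0.0005, 0.2279]
ee_rot: [0.924, 0.382, -0.0, 0.0]
ft_force: [0.7, -0.1, 0.1]
grip_width: 0.999
grasp_force: 0.0
```

>>> move_arm(plan=[{"delta_pos": [0.176,-0.213,0.09],"turn": [0,0,0],"fingers": 0},{"delta_pos": [0.176,-0.213,0.09],"turn": [0,0,0],"fingers": 0},{"delta_pos": [0.176,-0.213,0.09],"turn": [0,0,0],"fingers": 0},{"delta_pos": [0.176,-0.213,0.09],"turn": [0,0,0],"fingers": 0},{"delta_pos": [0.176,-0.213,0.09],"turn": [0,0,0],"fingers": 0},{"delta_pos": [0.176,-0.213,0.09],"turn": [0,0,0],"fingers": 0},{"delta_pos": [0.176,-0.213,0.09],"turn": [0,0,0],"fingers": 0}])

```text
clock: 2.48
position: [0.4504, 0.2721, 0.1378]
ee_rot: [0.924, 0.382, -0.0, 0.0]
ft_force: [-0.3, -0.1, -0.6]
grip_width: 0.995
grasp_force: 0.0
```

Run:
```python
from h import *
o=get_obs();c=camera('wrist');save(c,'w1.png');print(o['position'],o['ft_force'],proj(c,[.45,.2745,.056],o))
P=[]
for v in range(0,480,2):
    for u in range(0,640,2):
        if c['range_z'][v,u]>0:
            p=pt(c,u,v,o)
            if abs(p[2]-.056)<.005 and np.hypot(p[0]-.45,p[1]-.2745)<.025:P.append(np.r_[p,u,v])
P=np.array(P);print(len(P),cv2.minEnclosingCircle(P[:,:2].astype(np.float32)),P[:,2:].mean(0),onz(c,P[:,3].mean(),P[:,4].mean(),.056,o))
```

```text
[0.45042801 0.27209091 0.13782579] [-0.26959728 -0.14951601 -0.57306174] (np.float64(318.5817741371222), np.float64(249.31213984354133))
319 ((0.45073509216308594, 0.273332804441452), 0.013899283483624458) [5.53219696e-02 3.20658307e+02 2.48576803e+02] [0.45135027 0.27388706 0.056     ]
```

View pics/w1.png

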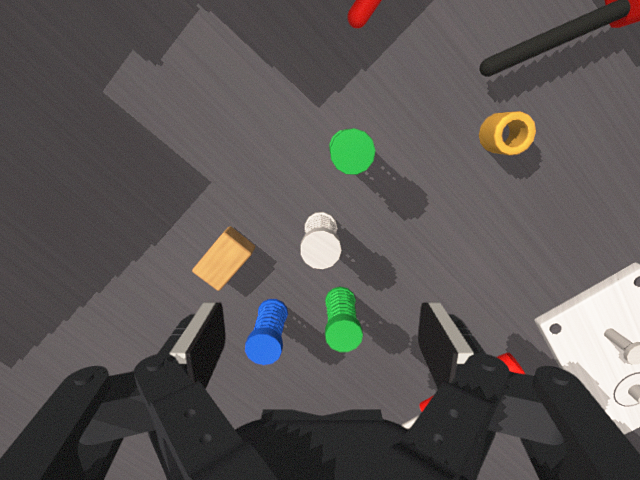

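The wrist view shows the steel cap at (321,249), clear of the greens at (352,150) and (343,320), and the finger path is free.

>>> move_arm(plan=[{"delta_pos": [0.001,-0.001,0.04],"turn": [0,0,0],"fingers": 0},{"delta_pos": [0.001,-0.001,0.075],"turn": [0,0,0],"fingers": 0},{"delta_pos": [0.001,-0.001,0.091],"turn": [0,0,0],"fingers": 0},{"delta_pos": [0.001,-0.001,0.091],"turn": [0,0,0],"fingers": 0.3},{"delta_pos": [0.001,-0.001,0.091],"turn": [0,0,0],"fingers": 0.5},{"delta_pos": [0.001,-0.001,0.091],"turn": [0,0,0],"fingers": 1},{"delta_pos": [0.001,-0.001,0.091],"turn": [0,0,0],"fingers": 1},{"delta_pos": [0.001,-0.001,0.091],"turn": [0,0,0],"fingers": 1},{"delta_pos": [0.001,-0.001,0.091],"turn": [0,0,0],"fingers": 1}], force=60)

```text
clock: 3.65
position: [0.4507, 0.2742, 0.0473]
ee_rot: [0.924, 0.382, 0.0, 0.0]
ft_force: [0.8, 0.0, 1.2]
grip_width: 0.285
grasp_force: 58.8
```

>>> move_arm(plan=[{"delta_pos": [0,0,-0.02],"turn": [0,0,0],"fingers": 1},{"delta_pos": [0,0,-0.06],"turn": [0,0,0],"fingers": 1},{"delta_pos": [0,0,-0.1],"turn": [0,0,0],"fingers": 1},{"delta_pos": [0,0,-0.1],"turn": [0,0,0],"fingers": 1},{"delta_pos": [0,0,-0.1],"turn": [0,0,0],"fingers": 1}])

```text
clock: 4.28
position: [0.4502, 0.2739, 0.1472]
ee_rot: [0.924, 0.382, -0.0, 0.0]
ft_force: [-0.7, -1.2, -2.3]
grip_width: 0.287
grasp_force: 59.2
```

Run:
```python
from h import *
o=get_obs();p=o['position'];print(p,o['ft_force'],o['grip_width'],o['clock'])
I=[]
for n in['scene','side','wrist']:
    c=camera(n);u,v=map(int,proj(c,p-[0,0,.02],o));print(n,u,v)
    u=min(max(u,45),595);v=min(max(v,60),420)
    I.append(cv2.resize(c['color'][v-60:v+60,u-45:u+45,::-1],(264,352),interpolation=cv2.INTER_CUBIC))
cv2.imwrite('pics/held.png',np.hstack(I))
```

```text
[0.45015152 0.27392592 0.14724714] [-0.70912194 -1.15112066 -2.28192612] 0.28705796865849315 4.275
scene 460 265
side 293 323
wrist 321 294
```

View pics/held.png

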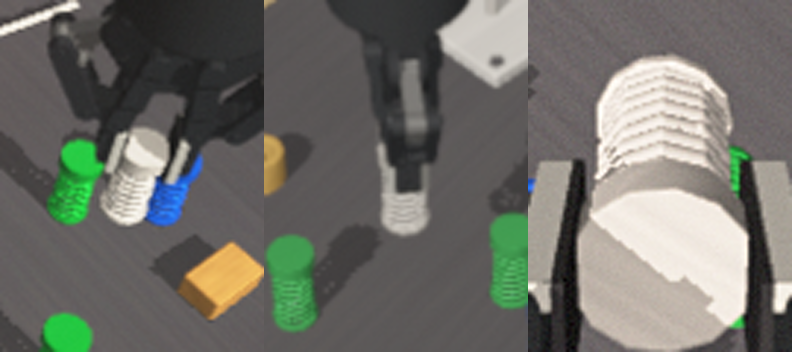

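Held by the cap and upright: the cap top is visible in the wrist view and the foot is free. Now I'll stop short of the pin for a close look.

>>> move_arm(plan=[{"delta_pos": [-0.22,0.306,0],"turn": [0,0,0],"fingers": 1},{"delta_pos": [-0.22,0.306,0],"turn": [0,0,0],"fingers": 1},{"delta_pos": [-0.22,0.306,0],"turn": [0,0,0],"fingers": 1},{"delta_pos": [-0.22,0.306,0],"turn": [0,0,0],"fingers": 1},{"delta_pos": [-0.22,0.306,0],"turn": [0,0,0],"fingers": 1},{"delta_pos": [-0.22,0.306,0],"turn": [0,0,0],"fingers": 1},{"delta_pos": [-0.22,0.306,0],"turn": [0,0,0],"fingers": 1},{"delta_pos": [-0.22,0.306,0],"turn": [0,0,0],"fingers": 1},{"delta_pos": [-0.22,0.306,0],"turn": [0,0,0],"fingers": 1}])

```text
clock: 5.55
position: [0.5105, -0.0962, 0.1469]
ee_rot: [0.924, 0.383, -0.0, -0.0]
ft_force: [-0.7, 0.7, -0.1]
grip_width: 0.286
grasp_force: 59.3
```

Run:
```python
from h import *
o=get_obs();c=camera('wrist');save(c,'w2.png');print(o['position'],o['ft_force'],o['grip_width'],proj(c,[.552,-.0555,.028],o))
for nm,xy,z,r,t in[('pin',(.552,-.0555),.027,.02,.0025),('gauge',(.566,.0225),.044,.025,.004)]:
    u,v=map(int,proj(c,[*xy,z],o));P=[]
    for b in range(max(v-60,0),min(v+60,480)):
        for a in range(max(u-60,0),min(u+60,640)):
            if c['range_z'][b,a]>0:
                p=pt(c,a,b,o)
                if abs(p[2]-z)<t and np.hypot(p[0]-xy[0],p[1]-xy[1])<r:P.append(np.r_[p,a,b])
    P=np.array(P)
    if len(P):print(nm,len(P),cv2.minEnclosingCircle(P[:,:2].astype(np.float32)),P[:,2:].mean(0),P[:,2].max(),onz(c,P[:,3].mean(),P[:,4].mean(),z,o))
```

```text
[ 0.51045623 -0.0961579   0.14687425] [-0.73888437  0.67867329 -0.08638064] 0.285878524439817 (np.float64(322.71382885438857), np.float64(157.8414885352521))
pin 276 ((0.5528841018676758, -0.05851373076438904), 0.007023365702480078) [2.69274467e-02 3.26333333e+02 1.59681159e+02] 0.029244571827687388 [ 0.55288093 -0.05834182  0.027     ]
gauge 871 ((0.5669082999229431, 0.020197739824652672), 0.010119074024260044) [4.39720934e-02 2.54460390e+02 5.57210103e+01] 0.04643338155958143 [0.5669463  0.02001602 0.044     ]
```

View pics/w2.png

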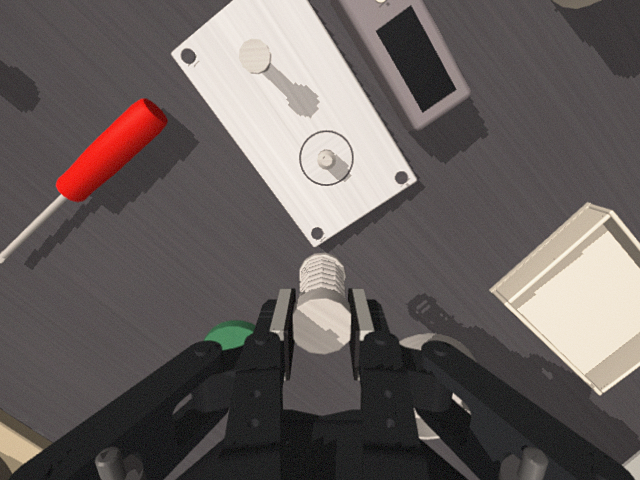

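The wrist view shows the pin at (326,159) inside the ring and the gauge head at (255,56). I'll measure the held cap in the same picture for the relative offset.

Run:
```python
from h import *
o=get_obs();c=camera('wrist');P=[];t=o['position']
for b in range(285,370):
    for a in range(280,370):
        if c['range_z'][b,a]>0:
            p=pt(c,a,b,o)
            if abs(p[2]-.1556)<.004 and np.hypot(*(p-t)[:2])<.02:P.append(np.r_[p,a,b])
P=np.array(P);print(t,len(P),cv2.minEnclosingCircle(P[:,:2].astype(np.float32)),np.percentile(P[:,2],[10,50,90]),P[:,3:].min(0),P[:,3:].max(0))
```

```text
[ 0.51050391 -0.09628206  0.14698682] 3168 ((0.5125278234481812, -0.09425891190767288), 0.018716594204306602) [0.15299458 0.15382802 0.1548347 ] [280. 295.] [365. 353.]
```

Run:
```python
from h import *
o=get_obs();c=camera('wrist');P=[];t=o['position'];R=Rn.from_quat(o['ee_rot']).as_matrix()
for b in range(285,370):
    for a in range(312,334):
        if c['range_z'][b,a]>0:
            p=pt(c,a,b,o)
            if abs(p[2]-.1545)<.004:P.append(np.r_[R.T@(p-t),a,b])
P=np.array(P);print(P.min(0),P.max(0),np.median(P[:,2]))
u=(o['clock'],o['ft_force']);print(u)
print('delta to pin in tool',R.T@(np.array([.5529,-.0584,.147])-t))
```

```text
[-1.46877421e-02 -4.25249536e-03 -8.50084030e-03  3.12000000e+02
  2.93000000e+02] [ 1.30506646e-02  4.91150344e-03 -3.43556261e-03  3.33000000e+02
  3.53000000e+02] -0.00680372458462997
(5.65, array([ 0.58164976, -0.38826949, -0.69710164]))
delta to pin in tool [5.68882943e-02 3.03842647e-03 6.89289983e-05]
```

>>> move_arm(plan=[{"delta_pos": [0.03,0.003,0],"turn": [0,0,0],"fingers": 1},{"delta_pos": [0.058,0.003,0.03],"turn": [0,0,0],"fingers": 1},{"delta_pos": [0.058,0.003,0.06],"turn": [0,0,0],"fingers": 1},{"delta_pos": [0.058,0.003,0.06],"turn": [0,0,0],"fingers": 1},{"delta_pos": [0.058,0.003,0.066],"turn": [0,0,0],"fingers": 1},{"delta_pos": [0.058,0.003,0.07],"turn": [0,0,0],"fingers": 1},{"delta_pos": [0.058,0.003,0.074],"turn": [0,0,0],"fingers": 1},{"delta_pos": [0.058,0.003,0.077],"turn": [0,0,0],"fingers": 1},{"delta_pos": [0.058,0.003,0.077],"turn": [0,0,0],"fingers": 1},{"delta_pos": [0.058,0.003,0.077],"turn": [0,0,0],"fingers": 1}])

```text
clock: 6.95
position: [0.5539, -0.0591, 0.0702]
ee_rot: [0.924, 0.382, 0.0, 0.0]
ft_force: [-0.4, -0.3, -1.1]
grip_width: 0.287
grasp_force: 59.3
```

Run:
```python
from h import *
o=get_obs();p=o['position'];print(p,o['clock'])
F=[];I=[]
for n in['scene','side','wrist']:
    F.append(get_obs()['ft_force'])
    c=camera(n);u,v=map(int,proj(c,p-[0,0,.02],o))
    u=min(max(u,45),595);v=min(max(v,60),420)
    I.append(cv2.resize(c['color'][v-60:v+60,u-45:u+45,::-1],(264,352),interpolation=cv2.INTER_CUBIC))
cv2.imwrite('pics/pin.png',np.hstack(I));F.append(get_obs()['ft_force']);print(np.round(F,2))
```

```text
[ 0.55387334 -0.05909885  0.07021735] 6.95
[[-0.38 -0.3  -1.14]
 [ 0.63 -0.19 -1.2 ]
 [-0.01 -0.85 -0.8 ]
 [ 0.49  0.97 -0.36]]
```

View pics/pin.png

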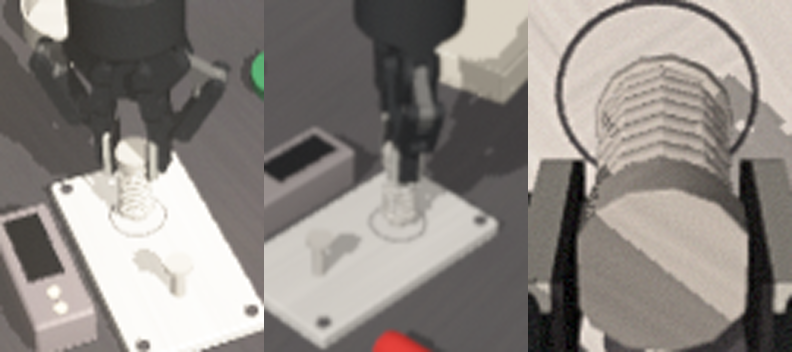

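The foot is around the pin (engaged about 5 mm, no side force). Now I'll seat it and start pressing gently.

>>> move_arm(plan=[{"delta_pos": [0,0,0.004],"turn": [0,0,0],"fingers": 1},{"delta_pos": [0,0,0.007],"turn": [0,0,0],"fingers": 1},{"delta_pos": [0,0,0.01],"turn": [0,0,0],"fingers": 1},{"delta_pos": [0,0,0.013],"turn": [0,0,0],"fingers": 1},{"delta_pos": [0,0,0.016],"turn": [0,0,0],"fingers": 1},{"delta_pos": [0,0,0.016],"turn": [0,0,0],"fingers": 1},{"delta_pos": [0,0,0.016],"turn": [0,0,0],"fingers": 1}], force=80)

```text
clock: 7.98
position: [0.5539, -0.0591, 0.0543]
ee_rot: [0.924, 0.382, 0.0, 0.0]
ft_force: [-1.4, 0.6, 4.9]
grip_width: 0.278
grasp_force: 79.2
```

Run:
```python
from h import *
F=[]
for i in range(8):
    o=get_obs();F.append(np.r_[o['ft_force'],o['position'][2]]);camera('wrist')
F=np.array(F);print(F.mean(0),F[:,2].std(),o['position'],o['grip_width'],o['clock'])
```

```text
[-1.45943424  0.36133348  4.77024408  0.05425433] 0.5377487071618087 [ 0.55383262 -0.0591015   0.0541495 ] 0.2763075084001395 8.325
```

>>> move_arm(plan=[{"delta_pos": [0,0,0.001],"turn": [0,0,0],"fingers": 1},{"delta_pos": [0,0,0.002],"turn": [0,0,0],"fingers": 1},{"delta_pos": [0,0,0.003],"turn": [0,0,0],"fingers": 1},{"delta_pos": [0,0,0.003],"turn": [0,0,0],"fingers": 1}])

```text
clock: 8.88
position: [0.5539, -0.0591, 0.0512]
ee_rot: [0.924, 0.382, 0.0, 0.0]
ft_force: [-2.2, 0.5, 6.6]
grip_width: 0.278
grasp_force: 79.4
```

```bash
cat > f.py <<'E'
from h import *
F=[]
for i in range(8):
    o=get_obs();F.append(np.r_[o['ft_force'],o['position'][2]]);camera('wrist')
F=np.array(F);print(F.mean(0),F[:,2].std(),o['position'],o['grip_width'],o['clock'])
E
python3 f.py
```

```text
[-1.88816608 -0.00928435  6.49134064  0.0512451 ] 0.42883178658335547 [ 0.55390291 -0.05906327  0.05127129] 0.2766359902830912 9.225
```

```bash
cat > m.py <<'E'
from h import *
o=get_obs();t=o['position'];R=Rn.from_quat(o['ee_rot']).as_matrix()
I=[]
def zs(c,xy,z,r,tol,oo):
    Z=[]
    for dx in np.arange(-r,r+1e-6,.001):
        for dy in np.arange(-r,r+1e-6,.001):
            u,v=proj(c,[xy[0]+dx,xy[1]+dy,z],oo)
            if 0<=u<640 and 0<=v<480 and c['range_z'][int(v),int(u)]>0:Z.append(pt(c,u,v,oo)[2])
    Z=np.array(Z);Z=Z[abs(Z-z)<tol];return len(Z),np.median(Z).round(4) if len(Z) else None
for n in['scene','side','wrist']:
    c=camera(n);oo=o
    print(n,'cap',zs(c,t[:2],t[2]+.0078,.009,.006,oo),'gauge',zs(c,(.567,.0205),.044,.006,.005,oo),'plate',zs(c,(.566,-.015),.012,.004,.006,oo))
    u,v=map(int,proj(c,t-[0,0,.01],o));u=min(max(u,45),595);v=min(max(v,50),430)
    I.append(cv2.resize(c['color'][v-50:v+50,u-45:u+45,::-1],(266,296),interpolation=cv2.INTER_CUBIC))
cv2.imwrite('pics/m.png',np.hstack(I));print(t)
E
python3 m.py
```

```text
scene cap (343, np.float64(0.057)) gauge (169, np.float64(0.0429)) plate (81, np.float64(0.0106))
side cap (57, np.float64(0.0571)) gauge (145, np.float64(0.0425)) plate (74, np.float64(0.0105))
wrist cap (356, np.float64(0.0581)) gauge (168, np.float64(0.0441)) plate (81, np.float64(0.0121))
[ 0.55386732 -0.05911597  0.05122365]
```

View pics/m.png

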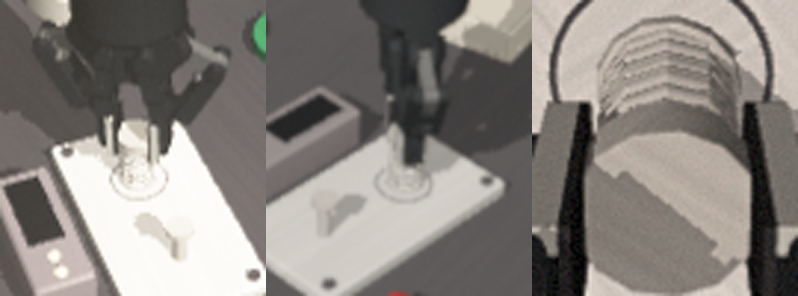

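The cap top is now at about 58 mm, the foot is centred in the ring, and stiffness is about 0.57 N/mm. Pressing on in small steps.

>>> move_arm(plan=[{"delta_pos": [0,0,0.0015],"turn": [0,0,0],"fingers": 1},{"delta_pos": [0,0,0.003],"turn": [0,0,0],"fingers": 1},{"delta_pos": [0,0,0.0045],"turn": [0,0,0],"fingers": 1},{"delta_pos": [0,0,0.006],"turn": [0,0,0],"fingers": 1},{"delta_pos": [0,0,0.006],"turn": [0,0,0],"fingers": 1}])

```text
clock: 10.05
position: [0.554, -0.0592, 0.0455]
ee_rot: [0.924, 0.382, 0.0, 0.0]
ft_force: [-4.1, -0.2, 10.5]
grip_width: 0.276
grasp_force: 79.7
```

```bash
python3 f.py
```

```text
[-3.59685077 -0.10016775 10.35543444  0.04558566] 0.2317320106250193 [ 0.55398009 -0.0591139   0.04561243] 0.2761656762650678 10.4
```

>>> move_arm(plan=[{"delta_pos": [0,0,0.001],"turn": [0,0,0],"fingers": 1},{"delta_pos": [0,0,0.0022],"turn": [0,0,0],"fingers": 1},{"delta_pos": [0,0,0.0022],"turn": [0,0,0],"fingers": 1}])

```text
clock: 10.82
position: [0.554, -0.0592, 0.0435]
ee_rot: [0.924, 0.382, 0.0, 0.0]
ft_force: [-3.9, 0.4, 11.8]
grip_width: 0.279
grasp_force: 79.9
```

```bash
python3 f.py; sed -i 's/^cv2.imwrite.*/print(t)/' m.py; python3 m.py
```

```text
[-3.95028793 -0.06844049 11.81998952  0.04350766] 0.40853784750870986 [ 0.55403127 -0.05914936  0.04354356] 0.275822026669802 11.175
scene cap (348, np.float64(0.0493)) gauge (169, np.float64(0.0434)) plate (81, np.float64(0.0099))
side cap (41, np.float64(0.0481)) gauge (153, np.float64(0.0429)) plate (81, np.float64(0.0104))
wrist cap (358, np.float64(0.0503)) gauge (169, np.float64(0.0441)) plate (81, np.float64(0.0122))
[ 0.55402476 -0.05917685  0.04353647]
```

Under 11.8 N (12 N with the cap's weight) the cap top is at about 50 mm and the gauge top at 44 mm, so it stays above and the spring is good. I'll hold the load for over a second.

>>> move_arm(plan=[{"delta_pos": [0,0,0],"turn": [0,0,0],"fingers": 1},{"delta_pos": [0,0,0],"turn": [0,0,0],"fingers": 1},{"delta_pos": [0,0,0],"turn": [0,0,0],"fingers": 1},{"delta_pos": [0,0,0],"turn": [0,0,0],"fingers": 1},{"delta_pos": [0,0,0],"turn": [0,0,0],"fingers": 1},{"delta_pos": [0,0,0],"turn": [0,0,0],"fingers": 1},{"delta_pos": [0,0,0],"turn": [0,0,0],"fingers": 1},{"delta_pos": [0,0,0],"turn": [0,0,0],"fingers": 1},{"delta_pos": [0,0,0],"turn": [0,0,0],"fingers": 1},{"delta_pos": [0,0,0],"turn": [0,0,0],"fingers": 1}])

```text
clock: 12.62
position: [0.554, -0.0591, 0.0435]
ee_rot: [0.924, 0.382, 0.0, 0.0]
ft_force: [-4.5, 0.1, 10.9]
grip_width: 0.277
grasp_force: 79.9
```

```bash
python3 f.py
```

```text
[-4.38128338  0.19769968 11.73292146  0.04352886] 0.4013960963009837 [ 0.55401656 -0.05917132  0.04351356] 0.27838805934205507 12.975
```

>>> move_arm(plan=[{"delta_pos": [0,0,-0.006],"turn": [0,0,0],"fingers": 1},{"delta_pos": [0,0,-0.012],"turn": [0,0,0],"fingers": 1},{"delta_pos": [0,0,-0.02],"turn": [0,0,0],"fingers": 1},{"delta_pos": [0,0,-0.035],"turn": [0,0,0],"fingers": 1},{"delta_pos": [0,0,-0.07],"turn": [0,0,0],"fingers": 1},{"delta_pos": [0,0,-0.1],"turn": [0,0,0],"fingers": 1},{"delta_pos": [0,0,-0.1],"turn": [0,0,0],"fingers": 1}])

```text
clock: 13.9
position: [0.5552, -0.0591, 0.1456]
ee_rot: [0.924, 0.382, 0.002, 0.001]
ft_force: [0.6, -1.0, -0.8]
grip_width: 0.278
grasp_force: 78.8
```

Run:
```python
from h import *
o=get_obs();t=o['position'];print(t,o['ft_force'],o['grip_width'])
R=Rn.from_quat(o['ee_rot']).as_matrix();print('tray delta tool',R.T@(np.array([.632,-.317,t[2]])-t))
```

```text
[ 0.55518136 -0.0590912   0.1456173 ] [ 0.56041085 -0.9553829  -0.76578641] 0.27764063271677464
tray delta tool [-0.12766299  0.23689638  0.00056439]
```

>>> move_arm(plan=[{"delta_pos": [-0.128,0.237,0],"turn": [0,0,0],"fingers": 1},{"delta_pos": [-0.128,0.237,0],"turn": [0,0,0],"fingers": 1},{"delta_pos": [-0.128,0.237,0],"turn": [0,0,0],"fingers": 1},{"delta_pos": [-0.128,0.237,0],"turn": [0,0,0],"fingers": 1},{"delta_pos": [-0.128,0.237,0],"turn": [0,0,0],"fingers": 1},{"delta_pos": [-0.128,0.237,0],"turn": [0,0,0],"fingers": 1},{"delta_pos": [-0.128,0.237,0.03],"turn": [0,0,0],"fingers": 1},{"delta_pos": [-0.128,0.237,0.06],"turn": [0,0,0],"fingers": 1},{"delta_pos": [-0.128,0.237,0.08],"turn": [0,0,0],"fingers": 1},{"delta_pos": [-0.128,0.237,0.086],"turn": [0,0,0],"fingers": 1},{"delta_pos": [-0.128,0.237,0.086],"turn": [0,0,0],"fingers": 1},{"delta_pos": [-0.128,0.237,0.086],"turn": [0,0,0],"fingers": 1}])

```text
clock: 15.4
position: [0.6312, -0.3174, 0.0583]
ee_rot: [0.924, 0.382, 0.001, 0.001]
ft_force: [0.4, 0.5, -1.1]
grip_width: 0.276
grasp_force: 78.9
```

Run:
```python
from h import *
o=get_obs();p=o['position'];I=[];F=[]
for n in['scene','side','wrist']:
    F.append(get_obs()['ft_force']);c=camera(n);u,v=map(int,proj(c,p-[0,0,.02],o))
    u=min(max(u,45),595);v=min(max(v,60),420)
    I.append(cv2.resize(c['color'][v-60:v+60,u-45:u+45,::-1],(264,352),interpolation=cv2.INTER_CUBIC))
cv2.imwrite('pics/tray.png',np.hstack(I));print(p,np.round(F,2))
```

```text
[ 0.63116835 -0.31744138  0.05826923] [[ 0.35  0.49 -1.06]
 [-0.12 -1.4  -0.12]
 [ 0.51 -0.4  -1.41]]
```

View pics/tray.png

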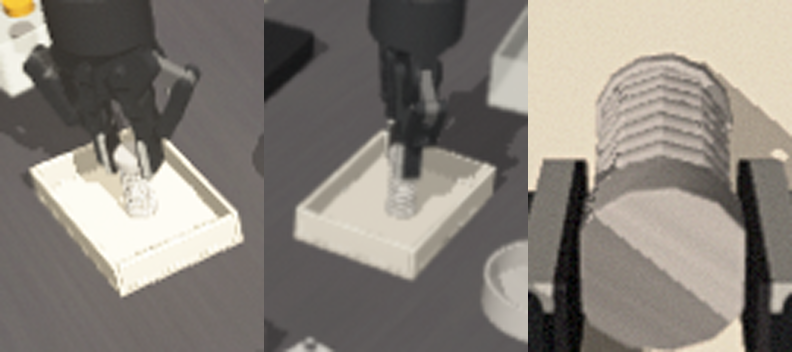

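The spring is upright over the tray floor. Lowering to light contact, then releasing.

>>> move_arm(plan=[{"delta_pos": [0,0,0.003],"turn": [0,0,0],"fingers": 1},{"delta_pos": [0,0,0.006],"turn": [0,0,0],"fingers": 1},{"delta_pos": [0,0,0.006],"turn": [0,0,0],"fingers": 1},{"delta_pos": [0,0,0.006],"turn": [0,0,0],"fingers": 1}])

```text
clock: 16.05
position: [0.6306, -0.3173, 0.0511]
ee_rot: [0.924, 0.382, 0.0, 0.0]
ft_force: [0.0, -0.5, 0.8]
grip_width: 0.277
grasp_force: 79.2
```

```bash
python3 f.py
```

```text
[ 0.35398801 -0.42453422  0.93965598  0.0510979 ] 0.6570115854697018 [ 0.63055181 -0.31739468  0.0510429 ] 0.2781588821391805 16.4
```

>>> move_arm(plan=[{"delta_pos": [0,0,-0.0015],"turn": [0,0,0],"fingers": 1},{"delta_pos": [0,0,-0.0015],"turn": [0,0,0],"fingers": 1},{"delta_pos": [0,0,-0.0015],"turn": [0,0,0],"fingers": 0.6},{"delta_pos": [0,0,-0.0015],"turn": [0,0,0],"fingers": 0.4},{"delta_pos": [0,0,-0.0015],"turn": [0,0,0],"fingers": 0.1},{"delta_pos": [0,0,-0.0015],"turn": [0,0,0],"fingers": 0.1},{"delta_pos": [0,0,-0.0015],"turn": [0,0,0],"fingers": 0.1},{"delta_pos": [0,0,-0.03],"turn": [0,0,0],"fingers": 0.1},{"delta_pos": [0,0,-0.08],"turn": [0,0,0],"fingers": 0.1},{"delta_pos": [0,0,-0.13],"turn": [0,0,0],"fingers": 0.1},{"delta_pos": [0,0,-0.15],"turn": [0,0,0],"fingers": 0.1},{"delta_pos": [0,0,-0.15],"turn": [0,0,0],"fingers": 0.1}], force=20)

```text
clock: 17.95
position: [0.631, -0.3174, 0.2021]
ee_rot: [0.924, 0.382, 0.001, 0.001]
ft_force: [-0.1, -0.6, -0.8]
grip_width: 0.898
grasp_force: 0.0
```

Run:
```python
from h import *
import pickle
o=get_obs();p=o['position'];print(p,o['ft_force'],o['grip_width'],o['clock']);P=[]
c=camera('wrist')
for v in range(0,480,2):
    for u in range(0,640,2):
        if c['range_z'][v,u]>0:
            q=pt(c,u,v,o)
            if .035<q[2]<.07 and np.hypot(q[0]-.631,q[1]+.317)<.05:P.append(q)
P=np.array(P);t=P[P[:,2]>.056];print(len(t),cv2.minEnclosingCircle(t[:,:2].astype(np.float32)),np.median(t[:,2]))
for n in['scene','side']:
    d=camera(n);b=pickle.load(open(n+'.pkl','rb'));m=(cv2.absdiff(d['color'],b['color']).max(2)>60).astype(np.uint8)
    _,_,s,_=cv2.connectedComponentsWithStats(cv2.morphologyEx(m,cv2.MORPH_OPEN,np.ones((3,3))));print(n,s[s[:,4]>25][1:].tolist());I=d['color'][:,:,::-1]
    cv2.imwrite('pics/end_%s.png'%n,I)
a=cv2.imread('pics/end_scene.png');cv2.imwrite('pics/end.png',a)
```

```text
[ 0.63098655 -0.31742596  0.20213926] [-0.06036857 -0.58333221 -0.81136913] 0.8984484857248809 17.95
205 ((0.6298234462738037, -0.31828269362449646), 0.013817252591252327) 0.059410157430334065
scene [[99, 0, 144, 90, 6355], [228, 0, 52, 50, 1717], [493, 0, 57, 25, 874], [549, 0, 11, 8, 59], [568, 0, 25, 48, 538], [543, 10, 8, 7, 40], [541, 26, 7, 5, 30], [505, 31, 40, 59, 783], [547, 30, 8, 6, 38], [552, 36, 31, 31, 386], [492, 42, 8, 26, 102], [502, 54, 5, 11, 41], [579, 56, 7, 7, 40], [561, 58, 14, 19, 95], [560, 71, 18, 29, 164], [119, 82, 22, 12, 160], [502, 87, 12, 16, 118], [440, 283, 19, 29, 348]]
side [[401, 0, 19, 35, 228], [541, 0, 17, 4, 57], [566, 0, 22, 8, 117], [588, 0, 52, 137, 3726], [375, 6, 7, 15, 79], [377, 36, 40, 70, 1816], [611, 139, 29, 30, 610], [607, 179, 33, 50, 491], [626, 182, 8, 5, 30], [598, 240, 13, 15, 122], [617, 249, 6, 8, 38], [599, 259, 31, 59, 946], [625, 259, 6, 11, 48], [631, 272, 7, 14, 66], [573, 303, 10, 10, 48], [288, 348, 16, 32, 405]]
```

View pics/end.png

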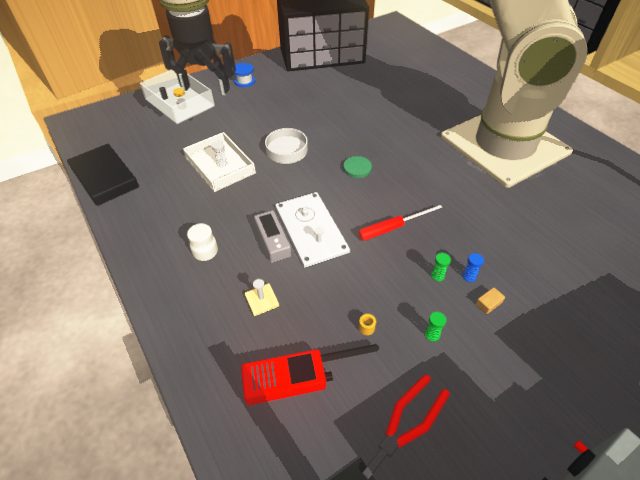

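The final scene image shows the spring standing in the tray at (219,153), with its cap top at 59.4 mm (4 mm floor plus 56 mm length, so upright). Nothing else has moved and the gripper is clear.

```bash
python3 -c "from workcell import hand_in;print(hand_in())"
```

```text
the job is handed in; nothing more can be done
None
```

The spring is good: held at about 12 N for over a second, its cap top stayed at about 50 mm, above the 44 mm short gauge, so it now stands upright in the rectangular tray and the job is handed in.

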